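# Raise the spray hood's window to the marker and start the fan

### The job

Get the spray hood ready: with the fingertips, push its counterweighted sliding window up from beneath its lip until the lip is level with the steel pointer clamped on the hood's side post, and leave it standing there. Then press the round fan push button on the bench right down and let it come back up. Do not pinch the lip, and leave the pointer, the dial and everything else on the bench and in the hood where they are.

Things in the scene. Friction and masses are not known exactly. Their poses are not given: they have to be found in the camera images.
- hood: Spray hood, grey frame, clear panes, fixed, 450 mm wide, 410 deep, 415 high. Origin on the bench at the foot of the slanted front, middle; x into the hood, y to the robot's left, z up. The front leans back 30 degrees: the window travels 0.5 along hood x and 0.866 up per unit. Side posts, 36 mm square, at y = -205 and +205 mm; below the window the front is open down to the 20 mm high floor plate
- sash (a joint): The sliding window: travel in m up the slanted front (0 = lowest stop, 0.22 = top stop). A clear pane in a thin aluminium frame, 352 mm wide, 226 mm tall along the slope, about 0.5 kg, balanced by counterweights in the posts: it needs 2 to 4 N along the slope to move and stays where it is left
- lip (a point): Middle of the underside of the window's lip, 19 mm out from the pane. The lip is a ledge 320 mm long, 38 deep, 14 thick, standing out square from the pane's bottom edge towards the robot (outer edge 19 mm higher than the root). x axis: square into the pane (forward, 30 degrees down); y: along the lip to the robot's left; z: up the slope. Below it is the opening; the bench before its middle is free
- lip_end (a point): On the robot's-left (hood +y) end face of the lip, middle of its 14 mm thickness, i.e. 7 mm up the slope from the underside; same axes as lip. The top of the lip is a 4 mm black rubber strip, the rest aluminium; pinching means fingers pressing on top and underside at once
- mark (a point): Tip of the small steel pointer of the dark clamp on the hood's +y (robot's left) post, 65 to 175 mm up the slope from the lip at the start; middle of the pointer's 8 mm thickness; axes as lip. The window is at the mark when lip_end and this point are equally far up the slope (along this z). The tip is about 9 mm beyond the lip's end sideways, so the lip passes freely
- fan (a joint): Travel of the fan push button, m: 0 = up, 0.007 = fully down. It springs back; fully down takes 5 N
- fan_top (a point): Middle of the top of the fan push button: round, black, 40 mm across, on a low grey housing on the bench near one front corner of the hood (left or right). It is pressed straight down
- dial (a joint): Angle (rad) of the timer dial: a knob with a bar grip, 44 mm across, on a grey housing near the hood's other front corner. To be left alone
- tin: Closed paint tin, 80 mm across, 100 mm high, standing in the hood; origin under its middle
- bracket: Small L-shaped wooden bracket, 100 x 30 mm, 72 mm high, on the hood's floor; origin under its middle
- tape: Roll of masking tape lying flat, 96 mm across, 24 mm high, in front of the hood; origin under its middle
- brush: Paint brush lying on the bench in front of the hood
- mug: White mug, 80 mm across, 90 mm high, on the robot's left; origin under its middle
- thinner: White bottle, 70 mm across, 190 mm high, on the robot's right; origin under its middle
- driver: Screwdriver lying on the bench on the robot's left

How it is judged:
By the outcome, as a careful person would: the job done as asked, in the order asked, and still so for the second after the job is handed in, with the robot touching nothing.
It also fails if it takes over 58 s, if anything falls off the work surface, if the arm or the gripper's body presses on something with over 40 N, if the wrist force passes 120 N, or if a joint passes its speed limit or range.

### The arm

A 7-joint arm with a two-finger parallel gripper is mounted at the origin on the work surface. World frame = base frame: x ahead of the robot, y to its left, z up, the work surface at z = 0. Lengths are in m, angles in rad, forces in N, time in s.
With the tool pointing down it reaches from about 0.35 to 0.9 m from the base axis. Payload 8.1 kg.
Tool frame: the origin (TCP) lies at the very end of the fingers, on their centre line; the grasp point (between the pads) lies arm.hold_point_z behind it (arm.hold_point_z is the distance from the TCP to the grasp point, in m); z points along the fingers, y is the line along which they close (so a half turn about z gives the same grasp; the last joint's range is limited). The gripper opens to 92 mm and grips with 3 to 60 N. Pads are 19 mm wide; open, the fingers measure 130 mm over their backs; the gripper's body (75 mm by 190 mm) begins 47 mm behind the grasp point.
Start: joints at [-0.103, 0.434, 0.025, 1.573, -0.012, 1.134, -0.075], TCP at [0.625, -0, 0.227] pointing down, gripper open.
Joint ranges: [-2.62, 2.62], [-0.44, 2.09], [-1.27, 1.32], [0.08, 2.57], [-1.32, 4.46], [0.12, 2], [-2.74, 2.74]. Speed limits (rad/s): [2.22, 2.22, 3.01, 3.01, 3.14, 3.14, 3.14].

### API

Orientations are given as a rotation vector (axis times angle).
In Python, from cell import arm, vision, job, cut_out gives the robot as it stands. The module is installed in compiled form; this text tells all that it offers.
- The arm moves only by the tool play_rows, never from a script. Its argument "increments" is text: rows parted by semicolons, each of 5 numbers parted by spaces: the shift along the tool's x, y, z in cm, then the turn about the tool's z in degrees, then the opening, from -1 (shut) to 1 (fully open), so that 0 is half open. A call has 1 to 5 rows; each row shifts and turns the commanded pose from where the row before left it, along the tool's axes as they then stand; what a row does not reach is not made up. A row lasts 1/12 s, in which the tool goes at most 41.7 mm and 7.16 degrees, less where a joint would pass 70% of its speed; a pose out of reach is approached as far as the arm can. A call is refused whole if a number of a shift passes 4.17 or a number of a turn 7.16, either way. A call with a gripper value outside its range is refused whole. The fingers move at their own pace and stop on an object; "grip_force" is the grip in N (left out, the last holds). Time passes only in rows, so rows that do not move let the fingers close. It gives the time, the measured TCP pose, the force, the opening and the grip force at its end, in the units of the state.
- arm.observe(): the state, without advancing time (a new reading comes with each control period).
- vision.get_image(name): name is "scene" or "side" or "wrist"; returns a dict with "frame" (480x640x3 uint8, red, green, blue), "z_map" (480x640 float32, m along the optical axis (not along the pixel's ray), 0 where there is no reading), "mtx" (3x3 intrinsics, pixels), "cam_to_world" (4x4, takes a point from camera to world coordinates). Camera axes: x right, y up, looking along -z (the intrinsics and any distortion apply to the point x, -y, -z); pixel columns grow to the right and rows downward; lengths in m; the calibration is good to about 2 mm. A picture is of the moment at which its call begins.
- job.sign_off(): hands the job in; it is judged then, once.
Trained networks look in a picture, given as the dict that the camera call returned (one of the last four; its "shot" number tells which), for a name from the list of things; names that differ only in an ending like _2 or _b are one class to them, and where a whole thing is asked for, a point or a joint stands for the part that bears it (a point fixed in the world has none). Each returns a list of dicts, best first, with "confidence" (0 to 1); they miss things now and then, are a little off and sometimes report something else, mostly with a low value. They report only what shows in the picture. A call takes as long as a camera call.
- cut_out(query, picture): "mask" (480x640 bool, what is visible of it) and "point" ([row, column] in pixels, amid what is visible of it).
The state is a dict: "clock": time; "joints": joint angles; "dq": joint speeds; "joint_efforts": joint torques, N m; "position": TCP position; "ee_rot": TCP orientation; "force": force on the tool from outside, world axes, zero at the start; "ft_torque": the same for the moment, N m; "width": opening from 0.0 (shut) to 1.0 (fully open); "gripper_force": force on a finger pad.
Only numpy, scipy, OpenCV 4.12 (cv2) and the standard library are available. Lean on these libraries where they do the work, as an engineer would, in place of code of your own. Each camera call takes 0.05 s, during which the arm holds its last target. There are 200 camera calls.

## Working session

There is one attempt and no reset: what is moved stays moved. The work goes in short steps, Python scripts to look and compute and a tool call to move; the robot and the scene stay as the last step left them, time stands still between calls to the robot, and variables do not carry over. Pictures are saved under pics/ and viewed, at most 10 in all, crops included, and the job is handed in when it is done.

Besides the shell and the picture viewer there is one more tool, called after "Request:" by a JSON object that holds its "api" and its "payload", one argument or row to a line. play_rows: Moves the arm, as the interface text tells. Its arguments: {"type":"object","properties":{"increments":{"type":"string"},"grip_force":{"type":"number"}},"required":["increments"]}

```bash
mkdir -p pics; cat > h.py <<'E'
import numpy as np, cv2
from cell import arm, vision, job, cut_out
def pix2w(p,r,c,z=None):
    z=p["z_map"][int(r),int(c)] if z is None else z
    K=p["mtx"]; x=(c-K[0,2])/K[0,0]*z; y=(r-K[1,2])/K[1,1]*z
    return (p["cam_to_world"]@np.array([x,-y,-z,1]))[:3]
def cloud(p,mask):
    r,c=np.nonzero(mask&(p["z_map"]>0)); z=p["z_map"][r,c]; K=p["mtx"]
    P=np.stack([(c-K[0,2])/K[0,0]*z,-(r-K[1,2])/K[1,1]*z,-z,np.ones_like(z)])
    return (p["cam_to_world"]@P)[:3].T
def w2pix(p,w):
    q=np.linalg.inv(p["cam_to_world"])@np.append(w,1); K=p["mtx"]
    return [K[1,1]*(-q[1])/(-q[2])+K[1,2],K[0,0]*q[0]/(-q[2])+K[0,2]]
def save(p,n): cv2.imwrite("pics/"+n,p["frame"][:,:,::-1])
E
python3 - <<'E'
from h import *
np.set_printoptions(precision=4,suppress=True)
s=arm.observe(); print(s["clock"],s["position"],s["ee_rot"],s["width"],arm.hold_point_z)
for n in ("scene","side"):
    p=vision.get_image(n); save(p,n+"0.png"); print(n,p["cam_to_world"])
    for q in ("hood","sash","lip","lip_end","mark","fan_top","dial","tape","tin","brush"):
        for d in cut_out(q,p)[:2]:
            C=cloud(p,d["mask"]); print(q,round(d["confidence"],2),d["point"],np.median(C,0) if len(C) else None, C.min(0) if len(C) else '',C.max(0) if len(C) else '')
E
```

```text
0.0 [ 0.6245 -0.0001  0.226 ] [-2.2208 -2.2206  0.0019] 1.0045446278611927 0.0188
scene [[-0.7027 -0.5938  0.392   1.1096]
 [ 0.7115 -0.5838  0.3912  0.5875]
 [-0.0034  0.5537  0.8327  1.3893]
 [ 0.      0.      0.      1.    ]]
hood 0.75 [307.6, 234.4] [0.8271 0.0273 0.2095] [ 0.5517 -0.5774 -0.7463] [0.9863 0.2373 0.4346]
hood 0.55 [260.3, 286.6] [0.6657 0.0138 0.1824] [ 0.5407 -0.2753 -0.003 ] [0.7816 0.1842 0.4209]
sash 0.62 [269.1, 292.6] [0.6628 0.0198 0.1772] [ 0.604  -0.2027  0.1049] [0.7428 0.1629 0.3159]
sash 0.29 [265.4, 354.9] [0.5016 0.0704 0.021 ] [ 0.4447  0.0105 -0.0078] [0.6064 0.1415 0.1613]
lip 0.92 [264.1, 289.1] [0.6658 0.0158 0.1839] [ 0.5371 -0.2684 -0.0068] [0.7819 0.1842 0.4209]
lip_end 0.97 [264.5, 288.9] [0.6638 0.0153 0.1788] [ 0.5412 -0.207   0.0015] [0.7805 0.1884 0.4241]
mark 0.77 [311.3, 343.2] [0.6754 0.2074 0.2381] [ 0.5498  0.0965 -0.0049] [0.7099 0.2373 0.2568]
mark 0.46 [290.9, 230.7] [ 0.766  -0.1152  0.0329] [ 0.7193 -0.1479  0.0176] [0.8855 0.0626 0.4002]
fan_top 0.6 [302.3, 397.4] [0.4802 0.2118 0.0222] [0.4581 0.1889 0.0088] [0.4984 0.2319 0.
[... 1117 characters left out ...]
64 0.0249]
fan_top 0.71 [432.3, 301.8] [0.2891 0.3207 0.0214] [ 0.1461  0.2693 -0.0043] [0.344  0.4525 0.2052]
dial 0.77 [248.0, 388.8] [ 0.4947 -0.2482  0.0235] [ 0.4732 -0.3225 -0.0019] [ 0.5322 -0.2307  0.0454]
dial 0.71 [428.2, 302.9] [0.2905 0.3178 0.0221] [ 0.2288  0.271  -0.0017] [0.3409 0.3676 0.0276]
tape 0.74 [312.7, 304.9] [0.4982 0.082  0.019 ] [ 0.4551  0.0291 -0.0049] [0.5587 0.1239 0.0267]
tape 0.7 [433.7, 183.9] [0.3972 0.4653 0.0537] [ 0.3752  0.3937 -0.0042] [0.531  0.5291 0.0928]
tin 0.58 [261.9, 241.0] [0.714  0.0787 0.0439] [0.7071 0.0524 0.0233] [0.7239 0.0971 0.0621]
brush 0.76 [270.3, 377.9] [ 0.4613 -0.156   0.0154] [ 0.3549 -0.2194 -0.0048] [ 0.549  -0.1085  0.0219]
```

View pics/scene0.png

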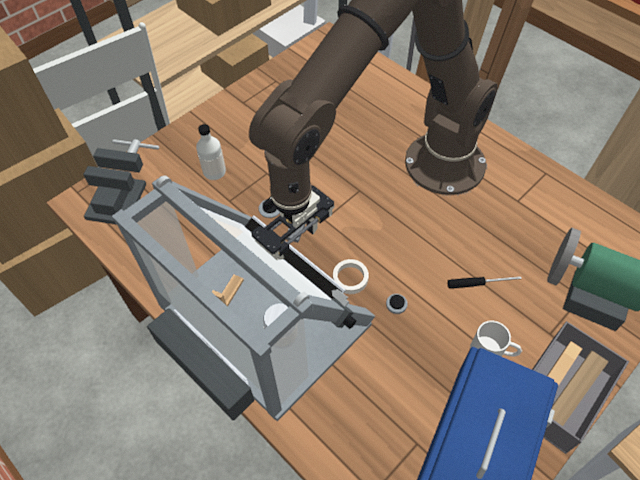

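View pics/side0.png

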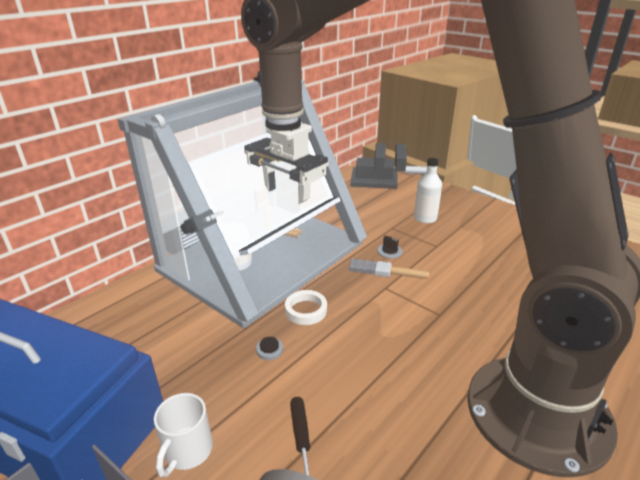

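Request:
{"api": "play_rows", "payload": {
  "increments": "0 -3 0 0 1;0 -3 0 0 1;0 -3 0 0 1;0 -3 0 0 1;0 0 0 7 -1"
}}

```text
clock: 1.52
position: [0.4996, -0.0003, 0.2265]
ee_rot: [-2.349, -2.082, 0.004]
force: [-0.5, -0.5, -1.0]
width: 0.964
gripper_force: 0.0
```

Request:
{"api": "play_rows", "payload": {
  "increments": "0 0 0 7 -1;0 0 0 7 -1;0 0 0 7 -1;0 0 0 7 -1;0 0 0 7 -1"
}}

```text
clock: 1.93
position: [0.505, -0.0, 0.2269]
ee_rot: [2.874, 1.269, 0.001]
force: [-0.3, -0.5, -0.1]
width: 0.614
gripper_force: 0.0
```

Request:
{"api": "play_rows", "payload": {
  "increments": "0 0 0 7 -1;0 0 0 7 -1;0 0 0 7 -1;0 0 0 7 -1;0 0 0 7 -1"
}}

```text
clock: 2.35
position: [0.505, 0.0, 0.2268]
ee_rot: [-3.122, -0.346, -0.0]
force: [0.9, 0.4, 0.1]
width: 0.251
gripper_force: 0.0
```

Request:
{"api": "play_rows", "payload": {
  "increments": "0 0 0 7 -1;0 0 0 6 -1;0 0 0 0 -1"
}}

```text
clock: 2.6
position: [0.5051, 0.0001, 0.2268]
ee_rot: [3.142, -0.008, 0.0]
force: [0.4, 0.6, 0.1]
width: 0.037
gripper_force: 0.0
```

```bash
python3 - <<'E'
from h import *
np.set_printoptions(precision=4,suppress=True)
s=arm.observe(); print(s["clock"],s["position"],s["ee_rot"],s["width"])
for n in ("scene","side","wrist"):
    p=vision.get_image(n); np.savez("pics/%s1.npz"%n,**p); save(p,n+"1.png")
    if n=="wrist": print(p["cam_to_world"])
    else:
        f=p["frame"]; x,y,w,h=(230,230,160,120) if n=="scene" else (110,90,270,250)
        k=5 if n=="scene" else 2.4
        cv2.imwrite("pics/%s1c.png"%n,cv2.resize(f[y:y+h,x:x+w,::-1],None,fx=k,fy=k,interpolation=cv2.INTER_CUBIC))
E
```

```text
2.6 [0.5051 0.0001 0.2268] [ 3.1416 -0.0077  0.0004] 0.03691170624081298
[[ 0.0038  0.953   0.3028  0.5873]
 [-1.      0.0041 -0.0003  0.0003]
 [-0.0015 -0.3028  0.953   0.3843]
 [ 0.      0.      0.      1.    ]]
```

View pics/scene1c.png

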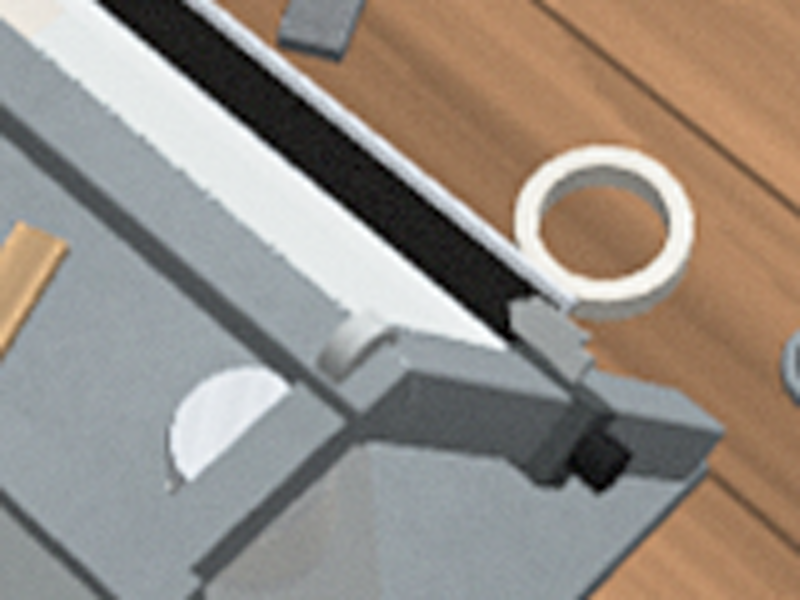

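View pics/side1c.png

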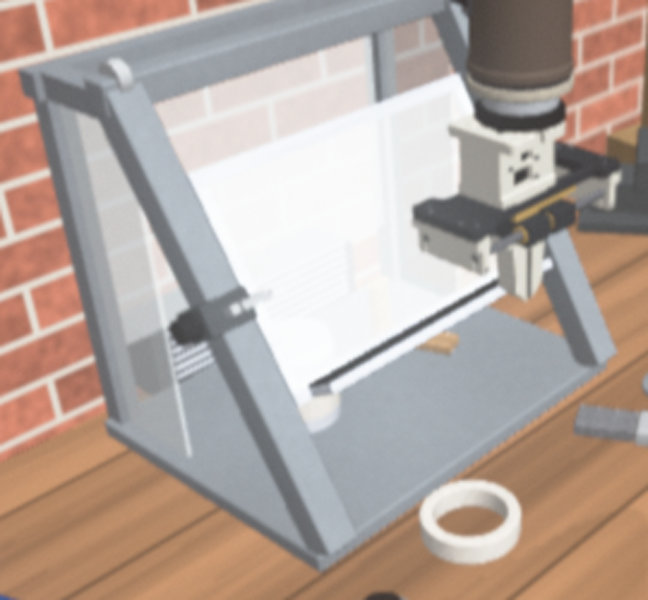

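View pics/wrist1.png

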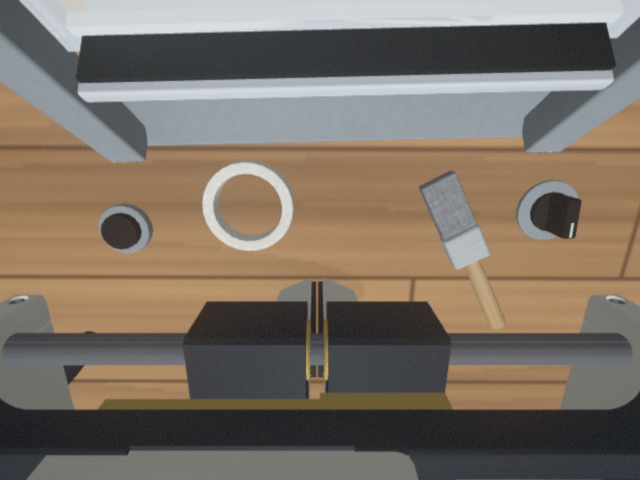

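```bash
python3 - <<'E'
from h import *
np.set_printoptions(precision=4,suppress=True)
P={n:dict(np.load("pics/%s1.npz"%n)) for n in("scene","side","wrist")}
w=P["wrist"]
g=w["frame"].astype(int).sum(2)
m=np.zeros(g.shape,bool); m[20:85,75:620]=g[20:85,75:620]<150
C=cloud(w,m); C=C[(abs(C[:,2]-np.median(C[:,2]))<.02)]
print(len(C),C.min(0),C.max(0))
c=C.mean(0);u,s,v=np.linalg.svd(C-c,full_matrices=False);print("strip centre",c,"\naxes",v,s)
for r in (50,60,70,80,85,88,92,96,100): print(r,[pix2w(w,r,cc) for cc in(120,340,580)])
print("end L",[pix2w(w,r,cc) for r,cc in((45,84),(60,84),(70,84))],"R",[pix2w(w,r,cc) for r,cc in((45,606),(60,606))])
print("floor front",pix2w(w,136,200),pix2w(w,132,480))
s=P["side"]
for cc in range(208,226,2): print("ptr",cc,[(r,np.round(pix2w(s,r,cc),3)) for r in(211,213,215)])
z=s
K=P["scene"]
for r,cc in ((292,333),(294,334),(296,336),(300,340),(304,345)): print("sc",r,cc,pix2w(K,r,cc))
E
```

```text
6450 [ 0.6136 -0.1736  0.1434] [0.6461 0.1417 0.1617]
strip centre [ 0.6318 -0.1228  0.1525] 
axes [[-0.032   0.9995  0.0059]
 [-0.8664 -0.0307  0.4984]
 [ 0.4983  0.0108  0.8669]] [2.9528 0.6668 0.0484]
50 [array([0.6297, 0.1183, 0.1507]), array([ 0.6301, -0.0131,  0.1513]), array([ 0.63  , -0.1538,  0.1546])]
60 [array([0.6236, 0.117 , 0.1552]), array([ 0.624 , -0.013 ,  0.1557]), array([ 0.6242, -0.1533,  0.1572])]
70 [array([0.6179, 0.1169, 0.1571]), array([0.5873, 0.0003, 0.3843]), array([ 0.6192, -0.156 ,  0.155 ])]
80 [array([0.6124, 0.1173, 0.158 ]), array([ 0.613 , -0.0132,  0.1568]), array([ 0.6133, -0.1546,  0.1588])]
85 [array([0.6097, 0.1181, 0.1574]), array([ 0.61  , -0.0131,  0.1594]), array([ 0.6109, -0.1574,  0.1558])]
88 [array([0.608 , 0.1182, 0.1578]), array([ 0.6086, -0.0133,  0.1576]), array([ 0.6094, -0.1591,  0.1538])]
92 [array([0.6058, 0.1184, 0.1581]), array([ 0.6065, -0.0135,  0.1553]), array([ 0.6125, -0.2021,  0.0925])]
96 [array([0.6038, 0.1203, 0.1552]), array([ 0.6143, -0.0217,  0.0197]), array([ 0.6096, -0.2028,  0.0925])]
100 [array([0.6016, 0.1217,
[... 874 characters left out ...]
78, 0.247])), (215, array([0.649, 0.181, 0.245]))]
ptr 218 [(211, array([0.691, 0.145, 0.224])), (213, array([0.651, 0.174, 0.246])), (215, array([0.646, 0.178, 0.245]))]
ptr 220 [(211, array([0.652, 0.167, 0.247])), (213, array([0.651, 0.169, 0.244])), (215, array([0.649, 0.171, 0.241]))]
ptr 222 [(211, array([0.657, 0.159, 0.242])), (213, array([0.65 , 0.165, 0.243])), (215, array([0.682, 0.143, 0.217]))]
ptr 224 [(211, array([0.685, 0.134, 0.222])), (213, array([0.685, 0.135, 0.217])), (215, array([0.681, 0.139, 0.215]))]
sc 292 333 [0.6591 0.156  0.2394]
sc 294 334 [0.6629 0.1627 0.2437]
sc 296 336 [0.663  0.169  0.2428]
sc 300 340 [0.6638 0.1819 0.2424]
sc 304 345 [0.6623 0.1957 0.24  ]
```

Request:
{"api": "play_rows", "payload": {
  "increments": "0 0.7 2.5 0 -1;0 0.7 2.5 0 -1;0 0 2.5 0 -1;0 0 2.5 0 -1;2 0 0 0 -1"
}}

```text
clock: 3.17
position: [0.5188, -0.0143, 0.1221]
ee_rot: [3.141, 0.004, -0.016]
force: [-0.3, 0.3, 0.2]
width: 0.005
gripper_force: 0.0
```

Request:
{"api": "play_rows", "payload": {
  "increments": "2 0 0 0 -1;2 0 0 0 -1;1.5 0 0 0 -1;0.5 0 0 0 -1;0 0 0 0 -1"
}}

```text
clock: 3.58
position: [0.5858, -0.0141, 0.1265]
ee_rot: [3.141, 0.003, 0.0]
force: [0.1, -0.4, 0.5]
width: 0.005
gripper_force: 0.0
```

Request:
{"api": "play_rows", "payload": {
  "increments": "0.2 0 0 0 -1;0.2 0 0 0 -1;0.2 0 0 0 -1;0 0 0 0 -1"
}}

```text
clock: 3.92
position: [0.5909, -0.014, 0.1269]
ee_rot: [-3.141, -0.0, -0.0]
force: [0.2, -0.5, -0.8]
width: 0.001
gripper_force: 0.0
```

Request:
{"api": "play_rows", "payload": {
  "increments": "0.2 0 0 0 -1;0.2 0 0 0 -1;0.2 0 0 0 -1;0 0 0 0 -1"
}}

```text
clock: 4.25
position: [0.5934, -0.014, 0.1263]
ee_rot: [-3.141, -0.0, 0.011]
force: [-13.9, -0.2, 9.3]
width: 0.005
gripper_force: 6.9
```

Request:
{"api": "play_rows", "payload": {
  "increments": "0 0 -0.3 0 -1;0 0 -0.3 0 -1;0 0 -0.3 0 -1;0 0 -0.3 0 -1;0 0 0 0 -1"
}}

```text
clock: 4.67
position: [0.5971, -0.014, 0.1393]
ee_rot: [-3.142, 0.0, -0.0]
force: [-3.3, -0.5, 1.2]
width: 0.005
gripper_force: 2.0
```

Request:
{"api": "play_rows", "payload": {
  "increments": "0.35 0 -0.43 0 -1;0.25 0 -0.43 0 -1;0.25 0 -0.43 0 -1;0.25 0 -0.43 0 -1;0 0 0 0 -1"
}}

```text
clock: 5.08
position: [0.6073, -0.0138, 0.1565]
ee_rot: [-3.141, -0.0, 0.003]
force: [-8.0, 0.5, 6.3]
width: 0.006
gripper_force: 4.0
```

Request:
{"api": "play_rows", "payload": {
  "increments": "0.25 0 -0.43 0 -1;0.25 0 -0.43 0 -1;0.25 0 -0.43 0 -1;0.25 0 -0.43 0 -1;0 0 0 0 -1"
}}

```text
clock: 5.5
position: [0.6172, -0.0136, 0.1737]
ee_rot: [-3.141, -0.001, 0.003]
force: [-9.1, 1.0, 5.9]
width: 0.001
gripper_force: 4.2
```

Request:
{"api": "play_rows", "payload": {
  "increments": "0.25 0 -0.43 0 -1;0.25 0 -0.43 0 -1;0.25 0 -0.43 0 -1;0.25 0 -0.43 0 -1;0 0 0 0 -1"
}}

```text
clock: 5.92
position: [0.6272, -0.0133, 0.1909]
ee_rot: [-3.141, -0.001, 0.003]
force: [-8.7, 1.7, 5.9]
width: 0.006
gripper_force: 4.4
```

```bash
cat > look.py <<'E'
from h import *
import sys
np.set_printoptions(precision=4,suppress=True)
t=sys.argv[1]
s=arm.observe(); print(s["clock"],s["position"],s["force"])
for n in ("scene","side","wrist"):
    p=vision.get_image(n); np.savez("pics/%s%s.npz"%(n,t),**p)
    P=p
    if n=="side": a=p["frame"][185:265,190:290,::-1]
    if n=="scene": b=p["frame"][255:335,290:390,::-1]
    if n=="wrist":
        save(p,"wrist%s.png"%t)
k=lambda q:cv2.resize(q,None,fx=4,fy=4,interpolation=cv2.INTER_CUBIC)
wi=cv2.resize(P["frame"][:,:,::-1],(373,280))
top=np.hstack([k(a),k(b)]); bot=np.zeros((280,800,3),np.uint8); bot[:,:373]=wi
cv2.imwrite("pics/mix%s.png"%t,np.vstack([top,bot])[:600])
E
python3 look.py 2
```

```text
5.9167 [ 0.6272 -0.0133  0.1909] [-8.6591  1.6511  5.8609]
```

View pics/mix2.png

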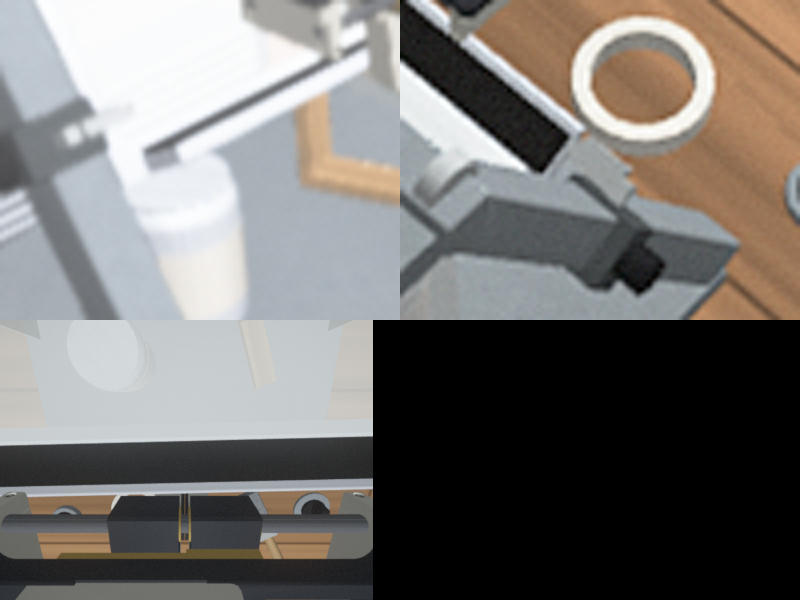

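```bash
cat > rel.py <<'E'
from h import *
import sys
np.set_printoptions(precision=4,suppress=True)
t=sys.argv[1]
u=np.array([.5,0,.866]); n=np.array([-.866,0,.5])
for name in("side","scene","wrist"):
    p=dict(np.load("pics/%s%s.npz"%(name,t))); C=cloud(p,np.ones((480,640),bool))
    S=C@u; N=C@n; y=C[:,1]
    ptr=(y>.153)&(y<.182)&(N>-.475)&(N<-.425)&(S>.515)&(S<.56)
    lip=(y>.08)&(y<.148)&(N>-.478)&(N<-.435)&(S>.40)&(S<.58)
    for l,m in(("ptr",ptr),("lip",lip)):
        if m.sum()>4:
            print(name,l,m.sum(),"S pct",np.percentile(S[m],[2,10,50,90,98]),"N",np.percentile(N[m],[2,50,98]),"y",y[m].min(),y[m].max())
E
python3 rel.py 2; python3 rel.py 1
```

```text
side ptr 94 S pct [0.517  0.5225 0.5376 0.554  0.5582] N [-0.466  -0.4594 -0.4392] y 0.15586932723557212 0.18198392276819225
side lip 243 S pct [0.4985 0.5004 0.5065 0.5122 0.5127] N [-0.4756 -0.4491 -0.4429] y 0.08031898369392809 0.14777705262370888
scene ptr 112 S pct [0.5348 0.5375 0.5412 0.5499 0.5549] N [-0.4642 -0.4514 -0.4401] y 0.15447227145871267 0.18189553691269084
scene lip 403 S pct [0.5024 0.5072 0.5122 0.5156 0.5176] N [-0.4771 -0.4606 -0.4449] y 0.08028239568599072 0.1437533557062119
wrist lip 7071 S pct [0.5073 0.5084 0.5123 0.5132 0.5137] N [-0.4773 -0.4619 -0.446 ] y 0.08001058716766216 0.12214667538785268
side ptr 96 S pct [0.5165 0.5222 0.5374 0.5529 0.559 ] N [-0.4671 -0.4589 -0.4396] y 0.15653312879323233 0.1819742558395126
side lip 258 S pct [0.4316 0.4333 0.4399 0.4452 0.4457] N [-0.4776 -0.4503 -0.4429] y 0.08022377067233177 0.14774056928871504
scene ptr 114 S pct [0.5352 0.538  0.5418 0.55   0.5543] N [-0.4633 -0.4512 -0.4404] y 0.15365520740957372 0.18199940497325545
scene lip 284 S pct [0.437  0.4399 0.445  0.4492 0.4513] N [-0.4774 -0.4583 -0.4449] y 0.0805469758034093 0.1416326064409446
wrist lip 6485 S pct [0.4338 0.4389 0.4448 0.4459 0.4464] N [-0.4772 -0.4567 -0.4441] y 0.08000041475143654 0.14467316523189042
```

```bash
python3 - <<'E'
from h import *
np.set_printoptions(precision=4,suppress=True)
u=np.array([.5,0,.866]); n=np.array([-.866,0,.5])
for name in("side","scene"):
  A=[]
  for t in "12":
    p=dict(np.load("pics/%s%s.npz"%(name,t))); C=cloud(p,np.ones((480,640),bool))
    S=C@u;N=C@n;y=C[:,1]; m=(y>.155)&(y<.19)&(N>-.475)&(N<-.425)&(S>.515)&(S<.56)
    A.append(np.c_[y,N,S][m])
  A=np.vstack(A)
  for y0 in np.arange(.155,.19,.005):
    b=A[(A[:,0]>=y0)&(A[:,0]<y0+.005)]
    f=b[b[:,1]>-.449]
    print(name,round(y0,3),len(b),"front",len(f),np.sort(f[:,2]))if len(f) else 0
    if name=="scene": print("   all",b[np.argsort(b[:,1])][:,1:].round(3).tolist()[::3])
E
```

```text
side 0.155 6 front 4 [0.5337 0.5338 0.5384 0.5385]
side 0.16 4 front 4 [0.533  0.5367 0.537  0.5395]
side 0.165 19 front 17 [0.5333 0.534  0.5342 0.5349 0.5351 0.5351 0.536  0.5361 0.5368 0.5378
 0.5378 0.5386 0.5386 0.5394 0.5397 0.5405 0.5406]
side 0.17 37 front 17 [0.533  0.5331 0.5338 0.5339 0.535  0.5357 0.5358 0.5367 0.5367 0.5369
 0.5377 0.5377 0.5384 0.5386 0.5395 0.5403 0.5405]
side 0.175 85 front 17 [0.5329 0.5329 0.5337 0.5339 0.5348 0.5351 0.5356 0.5357 0.5365 0.5374
 0.5376 0.5382 0.5383 0.5393 0.5394 0.5402 0.5403]
side 0.18 90 front 15 [0.5329 0.5329 0.5348 0.5349 0.5356 0.5357 0.5363 0.5366 0.5373 0.5375
 0.5383 0.5393 0.5394 0.5401 0.5402]
side 0.185 100 front 21 [0.5327 0.5327 0.5335 0.5336 0.5338 0.534  0.5346 0.5347 0.5355 0.5355
 0.5361 0.5365 0.5371 0.5373 0.5381 0.5385 0.5391 0.5391 0.5399 0.54
 0.5404]
scene 0.155 22 front 8 [0.5363 0.5384 0.5386 0.5399 0.5403 0.5404 0.5423 0.5464]
   all [[-0.459, 0.537], [-0.455, 0.541], [-0.453, 0.544], [-0.452, 0.542], [-0.45, 0.535], [-0.448, 0.546], [-0.446, 0.54], [-0.444, 0.54]]
scene 0.16 35 front 17 [0.5328 0.5357 0.
[... 1905 characters left out ...]
38], [-0.457, 0.543], [-0.455, 0.541], [-0.454, 0.542], [-0.452, 0.543], [-0.449, 0.54], [-0.449, 0.542], [-0.448, 0.541], [-0.446, 0.54], [-0.445, 0.546], [-0.443, 0.539], [-0.442, 0.538], [-0.44, 0.538]]
scene 0.185 57 front 19 [0.5285 0.5328 0.5341 0.5374 0.539  0.5398 0.54   0.5405 0.5407 0.541
 0.5411 0.5415 0.5421 0.5429 0.543  0.5433 0.5436 0.5438 0.546 ]
   all [[-0.464, 0.557], [-0.463, 0.552], [-0.462, 0.55], [-0.46, 0.553], [-0.459, 0.548], [-0.459, 0.542], [-0.457, 0.54], [-0.456, 0.539], [-0.454, 0.54], [-0.454, 0.543], [-0.452, 0.542], [-0.451, 0.54], [-0.449, 0.542], [-0.448, 0.541], [-0.446, 0.541], [-0.445, 0.543], [-0.443, 0.541], [-0.441, 0.533], [-0.441, 0.544]]
   all []
```

Request:
{"api": "play_rows", "payload": {
  "increments": "0.25 0 -0.43 0 -1;0.25 0 -0.43 0 -1;0.25 0 -0.43 0 -1;0.25 0 -0.43 0 -1;0 0 0 0 -1"
}}

```text
clock: 6.48
position: [0.6371, -0.0131, 0.2082]
ee_rot: [-3.14, -0.001, 0.003]
force: [-9.7, 1.9, 6.4]
width: 0.002
gripper_force: 4.6
```

Request:
{"api": "play_rows", "payload": {
  "increments": "0.2 0 -0.34 0 -1;0.15 0 -0.26 0 -1;0 0 0 0 -1;0 0 0 0 -1"
}}

```text
clock: 6.82
position: [0.6404, -0.013, 0.2138]
ee_rot: [-3.14, -0.001, 0.004]
force: [-9.1, 2.4, 5.4]
width: 0.007
gripper_force: 4.7
```

```bash
python3 look.py 3; python3 rel.py 3
```

```text
6.8167 [ 0.6404 -0.013   0.2138] [-9.0992  2.3954  5.353 ]
side ptr 94 S pct [0.5171 0.5225 0.5375 0.5525 0.5582] N [-0.4653 -0.4592 -0.4384] y 0.15679027798113976 0.1819048051052199
side lip 229 S pct [0.5252 0.5264 0.5322 0.5383 0.5389] N [-0.4725 -0.4474 -0.4422] y 0.08013906469841559 0.14793981230667508
scene ptr 114 S pct [0.5341 0.5373 0.5414 0.5493 0.5549] N [-0.4633 -0.4511 -0.4405] y 0.15341355139918944 0.18185873968143734
scene lip 426 S pct [0.5299 0.5337 0.5384 0.5425 0.5447] N [-0.4773 -0.4607 -0.4449] y 0.08010111189037206 0.14410739135738637
wrist lip 7174 S pct [0.5337 0.5348 0.5387 0.5396 0.5401] N [-0.4774 -0.4618 -0.446 ] y 0.08000677984454928 0.12223362415895202
```

Request:
{"api": "play_rows", "payload": {
  "increments": "0.13 0 -0.22 0 -1;0.13 0 -0.22 0 -1;0 0 0 0 -1;0 0 0 0 -1"
}}

```text
clock: 7.3
position: [0.6428, -0.0129, 0.2181]
ee_rot: [-3.14, -0.001, 0.004]
force: [-10.2, 1.9, 3.7]
width: 0.005
gripper_force: 4.8
```

```bash
python3 look.py 4; cat > rel2.py <<'E'
from h import *
import sys
t=sys.argv[1]
# yaw from lip top fit in wrist (S vs y)
u=np.array([.5,0,.866]); n=np.array([-.866,0,.5])
p=dict(np.load("pics/wrist%s.npz"%t)); C=cloud(p,np.ones((480,640),bool)); S=C@u;N=C@n;y=C[:,1]
m=(abs(y)<.14)&(N>-.47)&(N<-.45)&(abs(S-.543)<.012); k=np.polyfit(y[m],S[m],1); print("wrist top slope",k,m.sum())
for name in("side","scene"):
    p=dict(np.load("pics/%s%s.npz"%(name,t))); C=cloud(p,np.ones((480,640),bool)); S=C@u;N=C@n;y=C[:,1]
    for lab,a,b,lo,hi in(("ptr",.156,.185,.525,.55),("lip",.115,.146,.515,.56)):
        m=(y>a)&(y<b)&(N>-.450)&(N<-.435)&(S>lo)&(S<hi); print(name,lab,"front",m.sum(),np.percentile(S[m],[1,50,99]) if m.sum() else '')
        m=(y>a)&(y<b)&(N>-.457)&(N<-.446)&(S>.533)&(S<.555); print(name,lab,"top",m.sum(),np.median(S[m]) if m.sum() else '',np.median(y[m]))
E
python3 rel2.py 4
```

```text
7.3 [ 0.6428 -0.0129  0.2181] [-10.2007   1.8607   3.6717]
wrist top slope [-0.00708218  0.54406312] 30832
side ptr front 38 [0.53284712 0.53681977 0.54042827]
side ptr top 7 0.5404092624139643 0.1736651230273072
side lip front 61 [0.52965112 0.534569   0.53958643]
side lip top 39 0.540274264515114 0.1325926305811228
scene ptr front 57 [0.53560762 0.54125052 0.54792102]
scene ptr top 59 0.541468958547817 0.17082285230157734
scene lip front 38 [0.5291202  0.53978777 0.54428061]
scene lip top 66 0.541715055416596 0.130417628460853
```

```bash
python3 - <<'E'
from h import *
a=dict(np.load("pics/side4.npz"))["frame"][190:240,195:245,::-1]
b=dict(np.load("pics/scene4.npz"))["frame"][275:325,315:365,::-1]
k=lambda q:cv2.resize(q,(400,400),interpolation=cv2.INTER_CUBIC)
cv2.imwrite("pics/z4.png",np.hstack([k(a),k(b)]))
E
```

```text
(no output)
```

View pics/z4.png

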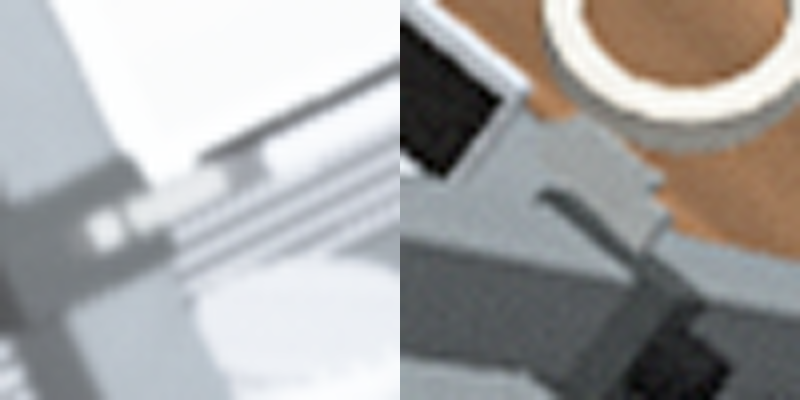

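Request:
{"api": "play_rows", "payload": {
  "increments": "-0.3 0 0 0 -1;-0.5 0 0 0 -1;-1 0 0 0 -1;-2 0 0 0 -1;-2 0 0 0 -1"
}}

```text
clock: 7.87
position: [0.5863, -0.0143, 0.2181]
ee_rot: [3.141, -0.0, 0.003]
force: [-1.3, 0.0, -0.3]
width: 0.006
gripper_force: 0.0
```

```bash
python3 look.py 5; python3 rel2.py 5; python3 rel.py 5; python3 - <<'E'
from h import *
np.set_printoptions(precision=4,suppress=True)
for n in("side","scene"):
    p=vision.get_image(n); C=cloud(p,np.ones((480,640),bool))
    m=(C[:,2]>.018)&(C[:,2]<.06)&(C[:,0]>.42)&(C[:,0]<.53)&(C[:,1]>.17)&(C[:,1]<.26)
    d=C[m]; print(n,"button pts",m.sum(),np.median(d,0),d.min(0),d.max(0))
    for q in cut_out("fan_top",p)[:2]: print(q["confidence"],q["point"],np.median(cloud(p,q["mask"]),0))
    f=p["frame"].astype(int).sum(2)<160; E=cloud(p,f); E=E[(E[:,0]>.42)&(E[:,0]<.53)&(E[:,1]>.17)&(E[:,1]<.26)]
    print("dark",len(E),np.median(E,0),np.percentile(E,[2,98],axis=0))
E
```

```text
7.8667 [ 0.5863 -0.0143  0.2181] [-1.2949  0.0305 -0.2922]
wrist top slope [-0.00502199  0.54395934] 35996
side ptr front 39 [0.53292442 0.53674287 0.54047307]
side ptr top 6 0.5393372465788967 0.16346993574490626
side lip front 67 [0.52968514 0.53540189 0.54245215]
side lip top 43 0.5404478868620483 0.13304430089378183
scene ptr front 56 [0.53307157 0.54146772 0.54559119]
scene ptr top 58 0.5408555288498056 0.1720017073831966
scene lip front 39 [0.53255157 0.54024209 0.54398179]
scene lip top 64 0.5419410787313952 0.12942379249864083
side ptr 95 S pct [0.5164 0.5222 0.5376 0.5521 0.5573] N [-0.4662 -0.4591 -0.4376] y 0.15727807506814573 0.18192267413262708
side lip 225 S pct [0.5299 0.5313 0.5374 0.5431 0.5438] N [-0.4743 -0.4474 -0.443 ] y 0.08038299132182547 0.14790396588644172
scene ptr 112 S pct [0.5333 0.5374 0.5414 0.5494 0.5534] N [-0.4626 -0.451  -0.4406] y 0.15340922971718535 0.1815734086416248
scene lip 432 S pct [0.5323 0.5386 0.5435 0.5469 0.549 ] N [-0.4774 -0.4609 -0.4449] y 0.08002327751980065 0.14415085647743964
wrist lip 5724 S pct [0.5332 0.5385 0.5436 0.5445 0.545 ] N [-0.4772 -0.4583 -0.4448] y 0.08000440138811869 0.1086888956207579
side button pts 224 [0.4741 0.2169 0.0219] [0.4565 0.1962 0.018 ] [0.4966 0.2364 0.0253]
  return _methods._mean(a, axis=axis, dtype=dtype,
  ret = um.true_divide(
Traceback (most recent call last):
IndexError: index -1 is out of bounds for axis 0 with size 0
```

```bash
python3 - <<'E'
from h import *
np.set_printoptions(precision=4,suppress=True)
p=dict(np.load("pics/wrist1.npz"))
g=p["frame"].astype(int).sum(2); m=np.zeros(g.shape,bool); m[200:260,92:155]=g[200:260,92:155]<170
C=cloud(p,m); print(m.sum(),np.median(C,0),np.percentile(C,[2,98],axis=0), C.mean(0))
r,c=np.nonzero(m);print((r.min()+r.max())/2,(c.min()+c.max())/2)
E
```

```text
859 [0.4793 0.2117 0.0224] [[0.4619 0.1953 0.0151]
 [0.4951 0.2293 0.024 ]] [0.4793 0.2116 0.0219]
230.5 121.0
```

Request:
{"api": "play_rows", "payload": {
  "increments": "-3.6 0 0 0 -1;-3.6 0 0 0 -1;-3.2 -3 0 0 -1;0 -3.4 0 0 -1;0 -3.4 0 0 -1"
}}

```text
clock: 8.53
position: [0.4833, 0.0828, 0.2185]
ee_rot: [-3.141, 0.004, -0.002]
force: [1.6, 0.8, 0.6]
width: 0.005
gripper_force: 0.0
```

Request:
{"api": "play_rows", "payload": {
  "increments": "0 -3.4 0 0 -1;0 -3.4 0 0 -1;0 -3.4 0 0 -1;0 -2.7 2 0 -1;0 0 3 0 -1"
}}

```text
clock: 8.95
position: [0.4859, 0.2202, 0.1698]
ee_rot: [-3.135, -0.012, -0.01]
force: [1.5, 0.8, -0.9]
width: 0.001
gripper_force: 0.0
```

Request:
{"api": "play_rows", "payload": {
  "increments": "0 0 3 0 -1;0 0 3 0 -1;0 0 3 0 -1;0 0 1 0 -1;0 0 0 0 -1"
}}

```text
clock: 9.37
position: [0.4829, 0.211, 0.0657]
ee_rot: [3.139, -0.0, -0.006]
force: [-0.4, 0.5, -0.6]
width: -0.0
gripper_force: 0.0
```

Request:
{"api": "play_rows", "payload": {
  "increments": "-0.4 0 1.5 0 -1;0 0 1.5 0 -1;0 0 0.5 0 -1;0 0 0 0 -1"
}}

```text
clock: 9.7
position: [0.4803, 0.2117, 0.0333]
ee_rot: [-3.142, 0.0, -0.0]
force: [-0.5, 0.3, 0.5]
width: 0.005
gripper_force: 0.0
```

Request:
{"api": "play_rows", "payload": {
  "increments": "0 0 0.3 0 -1;0 0 0.3 0 -1;0 0 0.3 0 -1;0 0 0 0 -1;0 0 0 0 -1"
}}

```text
clock: 10.12
position: [0.4798, 0.2115, 0.0241]
ee_rot: [-3.142, 0.0, -0.0]
force: [0.1, 0.5, 0.3]
width: 0.002
gripper_force: 0.0
```

Request:
{"api": "play_rows", "payload": {
  "increments": "0 0 0.3 0 -1;0 0 0.3 0 -1;0 0 0.2 0 -1;0 0 0 0 -1;0 0 0 0 -1"
}}

```text
clock: 10.53
position: [0.4801, 0.2116, 0.0163]
ee_rot: [-3.141, 0.0, -0.001]
force: [-1.1, -1.1, 8.5]
width: 0.007
gripper_force: 4.1
```

Request:
{"api": "play_rows", "payload": {
  "increments": "0 0 0.2 0 -1;0 0 0.1 0 -1;0 0 0 0 -1;0 0 0 0 -1"
}}

```text
clock: 10.87
position: [0.4803, 0.2117, 0.0155]
ee_rot: [-3.14, 0.001, -0.002]
force: [-8.9, -4.5, 42.1]
width: 0.007
gripper_force: 21.3
```

Request:
{"api": "play_rows", "payload": {
  "increments": "0 0 -0.5 0 -1;0 0 -1 0 -1;0 0 -2 0 -1;0 0 -3 0 -1;0 0 -3 0 -1"
}}

```text
clock: 11.28
position: [0.4788, 0.211, 0.1084]
ee_rot: [3.14, -0.0, -0.003]
force: [0.3, 1.2, 0.7]
width: 0.005
gripper_force: 0.0
```

Request:
{"api": "play_rows", "payload": {
  "increments": "0 2 -3 0 -1;0 2 -3 0 -1;-2 0 0 0 -1;-2 0 0 0 -1;0 0 0 0 -1"
}}

```text
clock: 11.7
position: [0.4364, 0.171, 0.1682]
ee_rot: [3.142, 0.001, -0.003]
force: [-1.1, 0.8, -0.7]
width: 0.007
gripper_force: 0.0
```

```bash
python3 look.py 6; python3 rel.py 6; python3 - <<'E'
from h import *
p=dict(np.load("pics/side6.npz")); q=dict(np.load("pics/side1.npz"))
for P in(q,p):
    C=cloud(P,np.ones((480,640),bool)); m=(abs(C[:,0]-.478)<.012)&(abs(C[:,1]-.213)<.012); print(m.sum(),np.median(C[m],0))
a=p["frame"][90:400,110:440,::-1]; b=dict(np.load("pics/scene6.npz"))["frame"][130:440,120:450,::-1]
cv2.imwrite("pics/fin.png",cv2.resize(np.hstack([a,b]),(800,376)))
E
```

```text
11.7 [0.4364 0.171  0.1682] [-1.1096  0.822  -0.6624]
side ptr 95 S pct [0.5172 0.5232 0.5377 0.5525 0.5582] N [-0.4652 -0.4591 -0.4385] y 0.15727965400007238 0.1817272235401573
side lip 226 S pct [0.5298 0.5313 0.5376 0.5432 0.5438] N [-0.4737 -0.4477 -0.4423] y 0.08057729651454726 0.14788615130249005
scene ptr 114 S pct [0.5353 0.538  0.5409 0.5499 0.5543] N [-0.4631 -0.4509 -0.4405] y 0.15323387770897434 0.18192240265670273
scene lip 432 S pct [0.5338 0.5378 0.5429 0.5468 0.5489] N [-0.4776 -0.4612 -0.4448] y 0.08017783377274545 0.14467421144751752
95 [0.47829853 0.21335767 0.0221269 ]
136 [0.47332685 0.21370163 0.02297134]
```

View pics/fin.png

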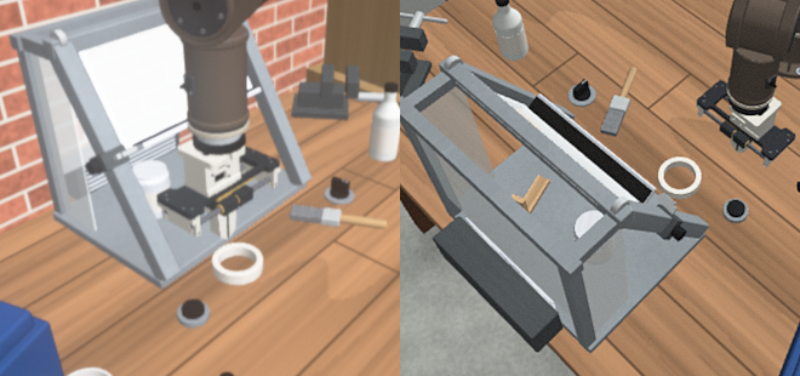

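The lip is level with the pointer (side view, left panel about (120,155)). The button is back up at (192,312), and everything else is where it was.

```bash
python3 -c "
from cell import job; print(job.sign_off())"
```

```text
the job is handed in; nothing more can be done
None
```

The window stands with its lip level with the pointer, to about 1 mm by the cameras. The fan button was then pressed to its stop (42 N at the fingertips) and came back up, nothing else was seen to move, and the job was handed in at about 12 s. Because the tool only points straight down, the fingertips pushed on the lip's lower outer edge rather than from directly beneath it.

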